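# Level the riser shelf on the coffee trailer's counter

### The arm

A 6-joint arm with a two-finger parallel gripper is mounted at the origin on the work surface. World frame = base frame: x ahead of the robot, y to its left, z up, the work surface at z = 0. Lengths are in m, angles in rad, forces in N, time in s.
With the tool pointing down it reaches from about 0.275 to 0.875 m from the base axis. Payload 12.5 kg.
Tool frame: the origin (TCP) lies at the very end of the fingers, on their centre line; the grasp point (between the pads) lies 19 mm behind it; x points along the fingers, y is the direction in which the jaws open and shut, and the axes are right-handed (so a half turn about x gives the same grasp; the last joint's range is limited). The gripper opens to 85 mm and grips with 20 to 120 N. Pads are 22 mm wide; open, the fingers measure 114 mm over their backs; the gripper's body (76 mm by 85 mm) begins 54 mm behind the grasp point. The pads swing forward as they close: fully open they stand 13 mm farther back than shut.
Start: joints at [-1.279, 0.351, 1.652, -0, 1.139, -0.085], TCP at [0.202, -0.511, 0.231] pointing down, gripper open.
Joint ranges: [-2.75, 2.75], [-0.79, 2.1], [0.01, 2.65], [-1.57, 4.71], [0.07, 3.14], [-2.87, 2.87]. Speed limits (rad/s): [2.22, 2.22, 2.79, 3.14, 3.14, 3.14].

### API

Orientations are given as a 3x3 rotation matrix whose columns are the frame's x, y, z axes.
In Python, from bench import manip gives the robot as it stands. Calls block until the motion is done:
- manip.move_ptp(position, orientation): joint-space move of the TCP to a pose.
- manip.move_l(position, attitude=None, max_speed=0.15): straight line of the TCP; attitude=None keeps the orientation; max_speed is the mean speed in m/s.
- manip.move_j(angles): joint-space move.
- manip.set_gripper(opening, effort=None): opening from 0.0 (shut) to 1.0 (fully open); effort is the grip in N (None keeps the last); returns when the fingers have stopped.
- manip.dwell(seconds).
- manip.inverse_kinematics(position, orientation): joint angles nearest the present ones, or None.
- manip.grab_frame(name): name is "side" or "top" or "wrist"; returns (picture, depth): 400x640x3 uint8, red, green, blue; 400x640 float32, m along the optical axis (not along the pixel's ray), 0 where there is no reading.
- manip.get_calibration(name): a dict with "camera_matrix" (3x3 intrinsics, pixels), "R" (3x3) and "t" (3): a world point X has camera coordinates R X + t. Camera axes: x right, y down, z forward; pixel columns grow to the right and rows downward; lengths in m; the calibration is good to about 2 mm. The wrist camera is an equidistant fisheye: a pixel r from the principal point sees the ray r / f radians off the axis. A picture is of the moment at which its call begins: read the wrist's pose just before it. get_calibration takes no time and is no camera call; for the wrist camera it gives the pose at the moment of the call.
A pose or a line that the arm cannot do raises manip.Unreachable and nothing moves.
- manip.sign_off(): hands the job in, once; it reports no verdict.
Trained networks look in the newest picture that a camera, given by its name, has taken for a name from the list of things; names that differ only in an ending like _2 or _b are one class to them, and where a whole thing is asked for, a point or a joint stands for the part that bears it (a point fixed in the world has none). Each returns a list of dicts, best first, with "confidence" (0 to 1); they miss things now and then, are a little off and sometimes report something else, mostly with a low value. They report only what shows in the picture. A call takes as long as a camera call. They do not tell look-alikes from the thing itself.
- manip.look_for(camera, name): "at" ([x, y, z] in m, in world coordinates, good to about 4 mm: the middle of the surface that is visible of it).
Readings, each from a call of its own:
- manip.current_time(): time.
- manip.current_qpos(): joint angles.
- manip.current_joint_vel(): joint speeds.
- manip.current_joint_torque(): joint torques, N m.
- manip.current_ee_pos(): TCP position.
- manip.current_tcp_rot(): TCP orientation.
- manip.current_force(): force on the tool from outside, world axes, zero at the start.
- manip.current_ft_torque(): the same for the moment, N m.
- manip.current_grip_width(): opening from 0.0 (shut) to 1.0 (fully open).
Only numpy, scipy, OpenCV 4.12 (cv2) and the standard library are available. Lean on these libraries where they do the work, as an engineer would, in place of code of your own. Each camera call takes 0.05 s, during which the arm holds its last target. There are 200 camera calls.

### The job

The trailer is parked and the low white riser shelf on the counter stands out of level. Stand the spirit level upright along the middle of the shelf, let go of it, and turn the black knob of the shelf's screw foot until the bubble rests between the two lines of the vial. Then press the spirit level down on the shelf with a steady push of about a kilogram, bubble still between the lines, and finish like that: keep pressing, do not let go; leave the pitcher, tamper and jar alone.

Things in the scene. Friction and masses are not known exactly. Their poses are not given: they have to be found in the camera images.
- level_mid (a point): centre (19 mm above the underside) of the loose spirit level: aluminium bar 160 mm long, 24 wide, 38 high, black end caps, about 0.24 kg, at first upright on its base on the bare counter. x along its length, z up through its top. The yellow-green vial lies along x in the middle of the flat top, in a 54 mm window, flush and solid: grip or press the bar anywhere
- bubble (a joint): place of the pale bubble (12 mm long) in the vial, in m along the level's own +x, 0 in the middle, stops at +-0.014. It floats to the higher end, 0.8 mm per 0.001 rad of slope, and takes about 1 s to settle. The two black lines stand 8.5 mm either side of the middle: it is between them within +-0.0025
- shelf_mid (a point): centre of the top of the riser shelf: bare flat white steel plate 200 mm (its x) by 260 mm (its y, the length), about 70 mm above the counter, z up. It stands on two fixed feet under the +y end and a screw foot beyond the middle of the -y end, and tips about the fixed feet as that is turned. At first the screw-foot end is too low by 0.006 to 0.0145 rad. It does not slide
- foot_knob (a point): centre of the black ribbed round knob of the screw foot, 40 mm wide, 28 high, 107 mm above the counter, 158 mm from the shelf's centre towards its -y; 20 mm of air below it. Axis upright. Clockwise from above raises this end, 0.006 rad of slope (4.8 mm of bubble) per rad. Stiff (0.09 N m), keeps its height, stays where left; stops 1.2 rad or more below the start and 3 rad past level
- pitcher: bystander: steel milk pitcher, 80 mm wide, 100 mm high, with a handle; origin under its middle
- tamper: bystander: dark steel coffee tamper, 58 mm wide, 88 mm high; origin under its middle
- jar: bystander: clear jar with black lid, 72 mm wide, 110 mm high; origin under its middle
Mind the look-alikes: they are no part of the job. Leave any orange, pink or purple look-alike of the part that bears level_mid alone.

How it is judged:
By the outcome, as a careful person would: the job done as asked, in the order asked, and still so for the second after the job is handed in, while the arm keeps its last pose, push and grip.
It also fails if it takes over 64 s, if anything falls off the work surface, if the arm or the gripper's body presses on something with over 40 N, if the wrist force passes 120 N, or if a joint passes its speed limit or range.

## Working session

There is one attempt and no reset: what is moved stays moved. The work goes in short steps, each a Python script; the robot and the scene stay as the last script left them, time stands still between calls to the robot, and variables do not carry over. Pictures are saved under pics/ and viewed, about 8 in all and at most 12, crops included, and the job is handed in when it is done.

```bash
mkdir -p pics; ls; python3 - <<'E'
from bench import manip
import cv2,numpy as np
for c in ["top","side"]:
    p,d=manip.grab_frame(c); cv2.imwrite(f"pics/{c}0.png",p[:,:,::-1]); np.save(f"pics/{c}d.npy",d)
    for n in ["level_mid","shelf_mid","foot_knob","pitcher","tamper","jar"]:
        print(c,n,[(np.round(r["at"],3).tolist(),round(r["confidence"],2)) for r in manip.look_for(c,n)])
    k=manip.get_calibration(c); print(k)
print(manip.current_time(),manip.current_tcp_rot())
E
```

```text
pics
top level_mid [([0.638, -0.405, 0.037], 0.87), ([0.498, -0.267, 0.036], 0.8), ([0.449, -0.426, 0.036], 0.72), ([0.339, -0.188, 0.037], 0.66)]
top shelf_mid [([0.54, 0.105, 0.069], 0.62), ([0.525, 0.427, 0.113], 0.33)]
top foot_knob []
top pitcher [([0.384, 0.359, 0.036], 0.58), ([0.523, 0.426, 0.109], 0.4)]
top tamper [([0.741, -0.134, 0.021], 0.74)]
top jar [([0.523, 0.424, 0.11], 0.77)]
{'camera_matrix': array([[454.08892886,   0.        , 322.09631994],
       [  0.        , 454.08892886, 203.55945503],
       [  0.        ,   0.        ,   1.        ]]), 'R': array([[-0.0055354 , -0.99987704, -0.0146716 ],
       [-0.9837875 ,  0.00807515, -0.17915621],
       [ 0.17925265,  0.01344204, -0.98371124]]), 't': array([0.02190659, 0.54677178, 1.4392503 ])}
side level_mid [([0.636, -0.4, 0.022], 0.97), ([0.336, -0.184, 0.026], 0.9), ([0.446, -0.42, 0.024], 0.85), ([0.498, -0.26, 0.024], 0.84)]
side shelf_mid [([0.537, 0.131, 0.074], 0.94)]
side foot_knob [([0.586, -0.024, 0.12], 0.43)]
side pitcher [([0.378, 0.357, 0.056], 0.86)]
side tamper [([0.748, -0.126, 0.026], 0.59)]
side jar [([0.514, 0.452, 0.085], 0.88)]
{'camera_matrix': array([[484.14775746,   0.        , 324.22373827],
       [  0.        , 484.14775746, 210.03889629],
       [  0.        ,   0.        ,   1.        ]]), 'R': array([[-0.8937656 , -0.44803567, -0.02114443],
       [-0.29783563,  0.62806631, -0.71890657],
       [ 0.33537589, -0.63623639, -0.69478505]]), 't': array([0.47800495, 0.23657829, 1.33304386])}
0.7 [[-3.24026607e-06  3.67974685e-01 -9.29835809e-01]
 [ 3.96952686e-05 -9.29835808e-01 -3.67974685e-01]
 [-9.99999999e-01 -3.81024181e-05 -1.15939386e-05]]
```

View pics/top0.png

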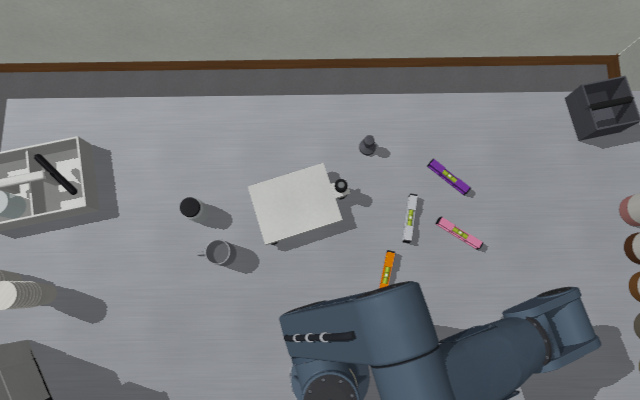

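View pics/side0.png

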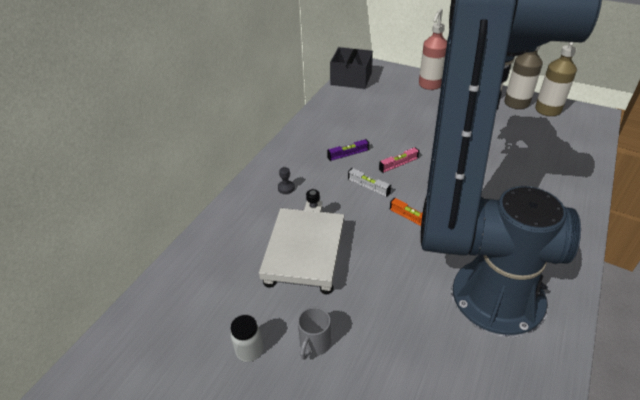

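The top view shows the grey level at (410,218), with orange, pink and purple look-alikes around it. The shelf is at (295,204), its knob at (341,186), and the tamper, jar and pitcher stand well clear. Next I'll get the geometry from depth.

```bash
cat > h.py <<'E'
from bench import manip
import cv2,numpy as np
def cloud(c,d):
    k=manip.get_calibration(c); K=k["camera_matrix"]
    v,u=np.mgrid[:400,:640]
    P=np.stack([(u-K[0,2])/K[0,0]*d,(v-K[1,2])/K[1,1]*d,d],-1)
    return (P-k["t"])@k["R"]
def down(yaw):  # jaws (tool y) open along world direction yaw
    x=np.array([0,0,-1.]);y=np.array([np.cos(yaw),np.sin(yaw),0]);return np.stack([x,y,np.cross(x,y)],1)
def rect(P):
    (c,s,a)=cv2.minAreaRect((P[:,:2]*1000).astype(np.float32)); return np.round(c,1),np.round(s,1),round(a,1)
E
python3 - <<'E'
from h import *
for c in ["top","side"]:
    d=np.load(f"pics/{c}d.npy");P=cloud(c,d)
    def near(x,y,r,z0,z1):
        m=(np.hypot(P[...,0]-x,P[...,1]-y)<r)&(P[...,2]>z0)&(P[...,2]<z1)&(d>0)
        return P[m]
    S=near(.54,.11,.2,.055,.082); print(c,"shelf",rect(S),len(S),S[:,2].mean())
    m=S.mean(0); A=np.linalg.lstsq(np.c_[S[:,:2]-m[:2],np.ones(len(S))],S[:,2],rcond=None)[0]; print(A)
    L=near(.498,-.264,.1,.03,.05); print("level",rect(L),len(L),L[:,2].mean())
    k=near(.586,-.03,.06,.105,.14); print("knob",k.mean(0),k[:,:3].min(0),k.max(0),rect(k))
E
```

```text
top shelf (array([555.6,  82.3]), array([202.3, 312.4]), 17.7) 5017 0.07010902632091973
[-0.00238049  0.01168064  0.07010903]
level (array([ 501.3, -272.1]), array([128.2, 127.6]), 34.9) 330 0.03723877656410217
knob [ 0.59295978 -0.04252334  0.11979065] [ 0.5745003  -0.0617632   0.10685123] [ 0.61237758 -0.02369327  0.12838804] (array([593.4, -42.7]), array([37.9, 38.1]), 0.5)
side shelf (array([551.7,  86.8]), array([201.1, 315.4]), 17.6) 5082 0.0704794797629054
[0.00035977 0.00430436 0.07047948]
level (array([ 491.7, -308. ]), array([110.7, 160.7]), 80.0) 256 0.03688512763377963
knob [ 0.58858061 -0.03491289  0.11773815] [ 0.56870173 -0.05875183  0.1052952 ] [ 0.61172223 -0.01625018  0.12845742] (array([589.7, -38.9]), array([40.2, 39.8]), 56.4)
```

```bash
python3 - <<'E'
from h import *
d=np.load("pics/topd.npy");P=cloud("top",d)
m=((np.abs(P[...,2]-.038)<.010)&(d>0)).astype(np.uint8)
n,l=cv2.connectedComponents(m); k=l[218,410]; Q=P[l==k]; print(k,len(Q)); r=rect(Q); print(r)
w=Q[:,:2]-Q[:,:2].mean(0); e=np.linalg.svd(w,full_matrices=False)[2][0]; e*=np.sign(e[0])
a=np.arctan2(e[1],e[0]); print(np.degrees(a)); c=Q[:,:2].mean(0); print(c)
q=manip.current_qpos()
for y in (a+np.pi/2,a-np.pi/2): print(y,manip.inverse_kinematics([*c,.2],down(y)))
for y0 in (np.radians(17.7),np.radians(17.7)-np.pi): print(y0,manip.inverse_kinematics([.544,.1095,.2],down(y0)))
for y0 in np.radians(np.arange(-180,180,30)):
  j=manip.inverse_kinematics([.592,-.041,.092],down(y0));print(round(y0,2),None if j is None else np.round(j,2))
y=a-np.pi/2 if abs(manip.inverse_kinematics([*c,.2],down(a-np.pi/2))[5])<abs(manip.inverse_kinematics([*c,.2],down(a+np.pi/2))[5]) else a+np.pi/2
manip.move_ptp([*c,.17],down(y)); print(manip.current_time(),y)
p,dd=manip.grab_frame("wrist"); cv2.imwrite("pics/w1.png",p[:,:,::-1]); print(manip.get_calibration("wrist"))
print([(np.round(r["at"],3).tolist(),round(r["confidence"],2)) for r in manip.look_for("wrist","level_mid")])
E
```

```text
16 340
(array([ 501.8, -272.2]), array([ 25.3, 160.1]), 80.5)
-9.890324953471588
[ 0.5011875  -0.27153693]
1.3981775922646624 [-5.78182910e-01  4.20340947e-01  1.63157301e+00 -4.44089210e-16
  1.08967870e+00 -1.97636050e+00]
-1.7434150613251307 [-5.78182910e-01  4.20340947e-01  1.63157301e+00 -4.44089210e-16
  1.08967870e+00  1.16523215e+00]
0.3089232776029963 [ 0.11473693  0.39393434  1.67184072  0.          1.0758176  -0.19418635]
-2.832669375986797 None
-3.14 None
-2.62 [-0.15  0.6   1.64 -0.    0.9   2.47]
-2.09 [-0.15  0.6   1.64 -0.    0.9   1.95]
-1.57 [-0.15  0.6   1.64 -0.    0.9   1.42]
-1.05 [-0.15  0.6   1.64 -0.    0.9   0.9 ]
-0.52 [-0.15  0.6   1.64 -0.    0.9   0.38]
0.0 [-0.15  0.6   1.64 -0.    0.9  -0.15]
0.52 [-0.15  0.6   1.64 -0.    0.9  -0.67]
1.05 [-0.15  0.6   1.64 -0.    0.9  -1.19]
1.57 [-0.15  0.6   1.64 -0.    0.9  -1.72]
2.09 [-0.15  0.6   1.64 -0.    0.9  -2.24]
2.62 [-0.15  0.6   1.64 -0.    0.9  -2.77]
2.1417 -1.7434150613251307
{'camera_matrix': array([[309.70691629,   0.        , 316.94395075],
       [  0.        , 309.70691629, 196.28224921],
       [  0.        ,   0.        ,   1.        ]]), 'R': array([[-1.72461492e-01, -9.85016163e-01,  4.37886043e-04],
       [-9.31810942e-01,  1.63290153e-01,  3.24136845e-01],
       [-3.19351533e-01,  5.54930968e-02, -9.46010103e-01]]), 't': array([-0.18142491,  0.48969107,  0.49662208])}
[([0.369, -0.194, 0.034], 0.78), ([0.627, -0.416, 0.034], 0.76), ([0.464, -0.413, 0.036], 0.75), ([0.508, -0.269, 0.037], 0.67)]
```

View pics/w1.png

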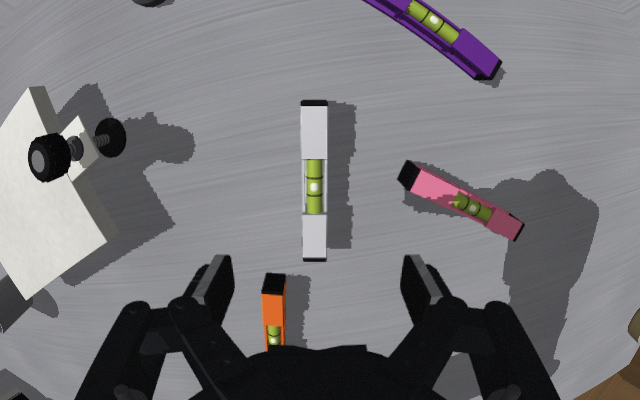

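The grey level is centred near (314,181) in the wrist view, with both ends clear and the jaws straddling it. Now grasp and carry it.

```bash
cat >> h.py <<'E'
def fish(k,u,v,z):
    K=k["camera_matrix"]; a=np.array([u-K[0,2],v-K[1,2]])/K[0,0]; r=np.hypot(*a)+1e-12
    w=k["R"].T@np.array([*(a/r*np.sin(r)),np.cos(r)]); o=-k["R"].T@k["t"]; return o+w*(z-o[2])/w[2]
E
python3 - <<'E'
from h import *
k=manip.get_calibration("wrist")
a,b=fish(k,314,101,.038),fish(k,314.5,261,.034); print(a,b,(a+b)/2, np.linalg.norm(a-b),np.degrees(np.arctan2(*(a-b)[1::-1])))
print("knob",fish(k,40,160,.121),manip.current_grip_width())
c=(a+b)/2*.5+.5*np.array([.5012,-.2715,0]); y=-1.743
manip.move_l([c[0],c[1],.008],max_speed=.12)
manip.set_gripper(0.,30); print("w",manip.current_grip_width(),manip.current_force(),manip.current_time())
manip.move_l([c[0],c[1],.22],max_speed=.25); print(manip.current_force())
manip.move_ptp([.544,.1095,.22],down(.309)); print(manip.current_time())
f0=manip.current_force()[2]; print(f0)
k=manip.get_calibration("wrist")
p,d=manip.grab_frame("wrist"); cv2.imwrite("pics/w2.png",p[:,:,::-1])
p,d=manip.grab_frame("top"); cv2.imwrite("pics/t2.png",cv2.resize(p[120:280,230:430,::-1],None,fx=3,fy=3))
for n in ("shelf_mid","foot_knob"):
  print(n,[(np.round(r["at"],3).tolist(),round(r["confidence"],2)) for r in manip.look_for("wrist",n)])
E
```

```text
[ 0.5779696  -0.28280163  0.038     ] [ 0.42070825 -0.25525818  0.034     ] [ 0.49933893 -0.2690299   0.036     ] 0.15970527507506138 -9.934274799061363
knob [ 0.59316533 -0.04582882  0.121     ] 0.9983943441293271
w 0.2755721539531304 [0.42225443 0.34478378 2.29490559] 4.325
[-0.34186107  0.42982462 -2.81094376]
6.75
-1.9303977724449044
shelf_mid [([0.523, 0.149, 0.074], 0.88)]
foot_knob []
```

View pics/w2.png

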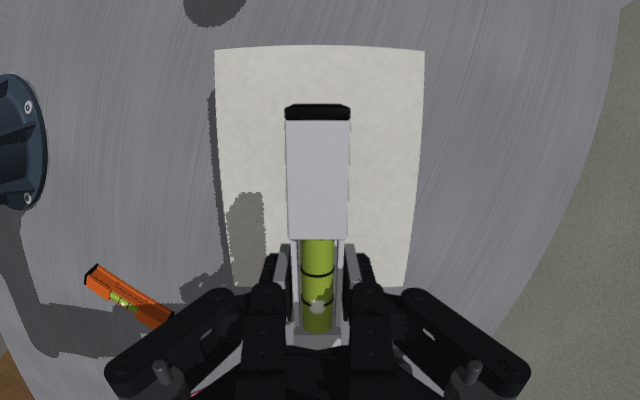

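The level is held and lined up with the shelf, whose far edge runs from (215,50) to (424,50). I'll check the position from those corners and then place it.

```bash
python3 - <<'E'
from h import *
k=manip.get_calibration("wrist")
a,b=fish(k,215,50,.071),fish(k,424,51,.071); u=(b-a)[:2]; print(a,b,np.linalg.norm(u)); th=np.arctan2(u[1],u[0]); u/=np.linalg.norm(u)
mid=(a+b)[:2]/2-.130*np.array([-u[1],u[0]]); print("mid",mid,th,np.degrees(th))
c=(mid+np.array([.544,.1095]))/2; yw=(th+.309)/2; print(c,yw)
manip.move_l([*c,.105],down(yw),max_speed=.15); manip.move_l([*c,.084],max_speed=.06); manip.dwell(.2)
f0=manip.current_force()[2]; z=.084
while z>.070:
    z-=.001; manip.move_l([*c,z],max_speed=.03); f=manip.current_force()[2]
    if f-f0>3: break
print("contact",z,f0,f,manip.current_time())
manip.set_gripper(1.0); manip.move_l([*c,.16],max_speed=.15)
# look pose: TCP 60 mm behind middle along shelf -y
v=np.array([-np.sin(yw),np.cos(yw)]); q=c-.06*v
manip.move_l([*q,.20],max_speed=.25); manip.dwell(.5); print(manip.current_time())
p,d=manip.grab_frame("wrist"); cv2.imwrite("pics/w3.png",p[:,:,::-1])
np.save("pose.npy",[*c,yw,*manip.current_ee_pos()])
E
```

```text
[0.41353222 0.20416628 0.071     ] [0.60193785 0.26347727 0.071     ] 0.19752082306483437
mid [0.54677107 0.10982102] 0.3049832102786549 17.474250771317834
[0.54538553 0.10966051] 0.30699160513932744
contact 0.078 -1.4862580156081182 9.799322814002034 10.0667
12.3333
```

View pics/w3.png

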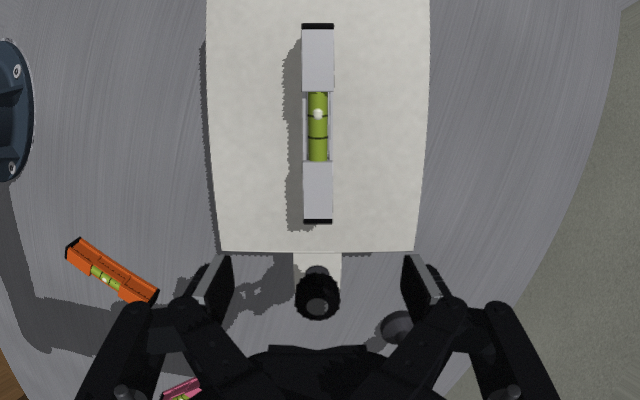

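The level stands along the middle of the shelf and the knob top is at about (317,306). The bubble is at row ~113, on the far line, so the knob end is low. Next, a numeric bubble reader and a knob position.

```bash
cat >> h.py <<'E'
def proj(k,X):
    c=X@k["R"].T+k["t"]; rho=np.hypot(c[:,0],c[:,1]); r=np.arctan2(rho,c[:,2])*k["camera_matrix"][0,0]
    return k["camera_matrix"][:2,2]+c[:,:2]*(r/(rho+1e-12))[:,None]
def strip(name=None,img=None,z=.108):
    """rectified view of the level's top, 2 px/mm: columns = along shelf +y (-40..40mm), rows across (-12..12)"""
    c0,c1,yw=np.load("pose.npy")[:3]; k=manip.get_calibration("wrist")
    p=manip.grab_frame("wrist")[0] if img is None else img
    s,t=np.meshgrid(np.arange(-45,45.1,.25)/1e3,np.arange(-15,15.1,.25)/1e3)
    X=np.stack([c0-s*np.sin(yw)+t*np.cos(yw),c1+s*np.cos(yw)+t*np.sin(yw),0*s+z],-1).reshape(-1,3)
    m=proj(k,X).astype(np.float32).reshape(*s.shape,2)
    o=cv2.remap(p,m[...,0],m[...,1],cv2.INTER_LINEAR)
    if name: cv2.imwrite(name,cv2.resize(o[:,:,::-1],None,fx=2,fy=2))
    return o
def bubble(o):
    """mm along shelf +y: bubble minus window middle; sat = saturation marks the green window"""
    h=cv2.cvtColor(o,cv2.COLOR_RGB2HSV).astype(float)
    green=(np.abs(h[...,0]-34)<10)&(h[...,1]>110)
    n=green.sum(0); cols=np.where(n>8)[0]; mid=(cols[0]+cols[-1])/2
    rows=np.where(green.sum(1)>60)[0]; r0,r1=rows[0],rows[-1]
    b=o[r0:r1,cols[0]+4:cols[-1]-4,2].astype(float); b=np.clip(b-130,0,None)
    w=b.sum(0); x=(w*(np.arange(len(w))+cols[0]+4)).sum()/max(w.sum(),1e-9)
    return dict(mid=mid*.25-45,width=(cols[-1]-cols[0])*.25,rows=(r0,r1),b=(x-mid)*.25,mass=w.sum())
E
python3 - <<'E'
from h import *
p=cv2.imread("pics/w3.png")[:,:,::-1].copy(); k=manip.get_calibration("wrist")
o=strip("pics/s3.png",p); print(bubble(o)); print(o[56:66,::10,2].mean(0).round()); print(o[56:66,::10,1].mean(0).round())
print("knob",fish(k,317,306,.121)); print(proj(k,np.array([[.593,-.0425,.121]])))
c=np.load("pose.npy"); print("pred knob",c[0]+.158*np.sin(c[2]),c[1]-.158*np.cos(c[2]))
E
```

```text
{'mid': np.float64(-0.5), 'width': np.float64(52.5), 'rows': (np.int64(36), np.int64(90)), 'b': np.float64(10.298613608573689), 'mass': np.float64(27806.0)}
[167. 168. 168. 168. 167. 168. 168. 121.  52.  51.  51.  51.  51.  51.
  38.  51.  51.  52.  52.  53.  92. 171. 176. 176.  53.  52.  54.  53.
  42. 167. 173. 171. 174. 173. 173. 174. 174.]
[164. 163. 164. 164. 163. 165. 164. 145. 138. 137. 137. 138. 138. 138.
  94. 138. 138. 138. 139. 139. 139. 186. 192. 200. 140. 139. 141. 140.
 111. 164. 169. 168. 170. 170. 170. 169. 171.]
knob [ 0.5929089  -0.03826831  0.121     ]
[[315.68088452 309.40027007]]
pred knob 0.5931319118545935 -0.04095251757180626
```

View pics/s3.png

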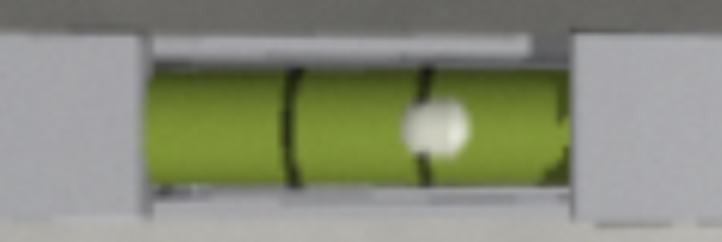

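The bubble is about 10 mm towards +y, so about 2.07 rad clockwise is needed. Turn the knob.

```bash
cat > turn.py <<'E'
from h import *
import sys
def turn(ang,ys=1.0,k=(.593,-.0405)):
    manip.move_ptp([*k,.19],down(ys)); manip.move_l([*k,.090],max_speed=.12)
    manip.set_gripper(0.,30); print("grip",manip.current_grip_width(),manip.current_force())
    q=np.array(manip.current_qpos()); n=4
    for i in range(n):
        q[5]+=ang/n; manip.move_j(q); print(manip.current_force().round(1),manip.current_ft_torque().round(2),round(manip.current_grip_width(),3))
    manip.set_gripper(1.0); manip.move_l([*k,.19],max_speed=.15)
def look(name):
    P=np.load("pose.npy"); manip.move_ptp(P[3:],down(P[2])); manip.dwell(.3)
    p,_=manip.grab_frame("wrist"); cv2.imwrite("pics/w_"+name,p[:,:,::-1]); o=strip("pics/"+name,p); print(bubble(o),manip.current_time())
E
python3 - <<'E'
from turn import *
turn(2.07); look("s4.png")
E
```

```text
grip 0.4578591676048341 [-1.04082384  0.6804771   5.94529622]
[-1.6 -1.   2.9] [-0.11  0.23 -0.08] 0.456
[-5.1 -2.   4.4] [-0.35  0.68 -0.06] 0.454
[-6.2 -2.1  5.7] [-0.37  0.85 -0.05] 0.458
[-6.5 -0.9  5.8] [-0.24  0.99 -0.12] 0.453
{'mid': np.float64(0.625), 'width': np.float64(52.75), 'rows': (np.int64(36), np.int64(90)), 'b': np.float64(0.5484383315593391), 'mass': np.float64(30064.0)} 19.7167
```

View pics/w_s4.png

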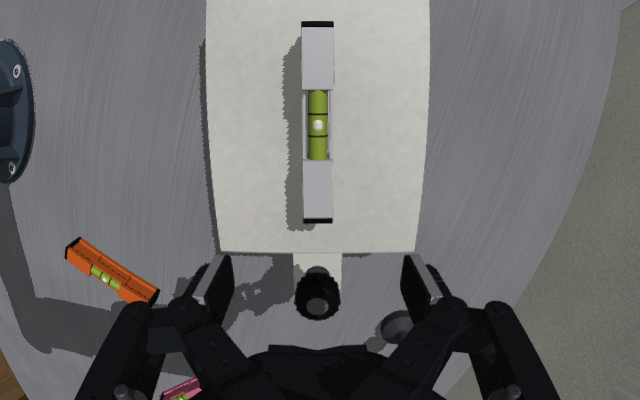

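The bubble is now in the middle, about 0.5 mm off. Close the gripper and press on the bar 50 mm from its middle, so that the vial stays in view.

```bash
python3 - <<'E'
from turn import *
P=np.load("pose.npy"); yw=P[2]; k=P[:2]-.05*np.array([-np.sin(yw),np.cos(yw)])
manip.set_gripper(0.,30); manip.move_l([*k,.14],down(yw),max_speed=.15); print(bubble(strip("pics/s5.png")))
manip.move_l([*k,.116],max_speed=.08); manip.dwell(.3)
f0=manip.current_force()[2]; z=.116; print("f0",f0)
while z>.098:
    f=manip.current_force()[2]-f0
    if f>9.3: break
    z-=.0005 if f<.7 else .0001 if f<8 else .00005
    manip.move_l([*k,z],max_speed=.02)
print(z,f,manip.current_time())
for i in range(4):
    manip.dwell(.4); print((manip.current_force()-0).round(2),bubble(strip("pics/s6.png")))
p,_=manip.grab_frame("wrist"); cv2.imwrite("pics/w6.png",p[:,:,::-1]); print(manip.current_time(),manip.current_ee_pos())
E
```

```text
{'mid': np.float64(0.5), 'width': np.float64(53.0), 'rows': (np.int64(37), np.int64(90)), 'b': np.float64(0.7661834188103214), 'mass': np.float64(24763.0)}
f0 -0.3482322111288189
0.10924999999999999 10.261904913327935 26.8417
[-4.07  0.51  9.9 ] {'mid': np.float64(0.75), 'width': np.float64(53.0), 'rows': (np.int64(37), np.int64(91)), 'b': np.float64(0.8724558550185861), 'mass': np.float64(21520.0)}
[-3.64  0.5   8.78] {'mid': np.float64(0.75), 'width': np.float64(53.0), 'rows': (np.int64(37), np.int64(91)), 'b': np.float64(0.8766803107121248), 'mass': np.float64(21499.0)}
[-4.54 -0.29  9.1 ] {'mid': np.float64(0.75), 'width': np.float64(53.0), 'rows': (np.int64(37), np.int64(91)), 'b': np.float64(0.8793737204541259), 'mass': np.float64(21492.0)}
[-3.8   0.51  8.4 ] {'mid': np.float64(0.75), 'width': np.float64(53.0), 'rows': (np.int64(37), np.int64(91)), 'b': np.float64(0.8742604239459553), 'mass': np.float64(21465.0)}
28.6917 [0.56063452 0.06204156 0.11006179]
```

View pics/w6.png

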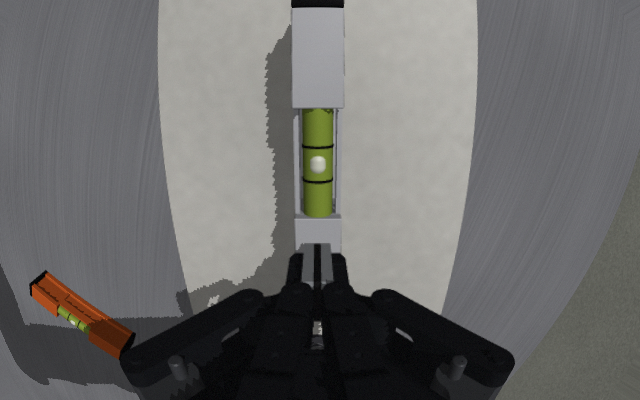

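```bash
python3 - <<'E'
from turn import *
def avg(n=12):
    L=[]
    for _ in range(n): manip.dwell(.05); L.append(manip.current_force())
    L=np.array(L); return L.mean(0).round(2),L.std(0).round(2)
P=np.load("pose.npy"); yw=P[2]; k=P[:2]-.05*np.array([-np.sin(yw),np.cos(yw)])
print(avg()); z=.10925
for i in range(2):
    k[0]-=.00012; manip.move_l([*k,z],max_speed=.01); print(avg())
z-=float(np.clip((9.5-avg()[0][2])/11e3,-1e-4,1e-4)); manip.move_l([*k,z],max_speed=.01)
manip.dwell(1); print(avg(20),bubble(strip("pics/s7.png")),manip.current_time())
E
```

```text
(array([-3.22,  0.21,  9.21]), array([0.37, 0.45, 0.43]))
(array([-3.16, -0.25,  8.79]), array([0.37, 0.28, 0.47]))
(array([-2.31, -0.14,  8.4 ]), array([0.39, 0.61, 0.37]))
(array([-2.71, -0.03,  9.08]), array([0.39, 0.63, 0.4 ])) {'mid': np.float64(0.625), 'width': np.float64(52.75), 'rows': (np.int64(36), np.int64(91)), 'b': np.float64(0.964529004166863), 'mass': np.float64(21359.0)} 33.8917
```

```bash
python3 - <<'E'
from turn import *
p=manip.current_ee_pos(); P=np.load("pose.npy"); yw=P[2]; k=P[:2]-.05*np.array([-np.sin(yw),np.cos(yw)]); k[0]-=.00024
manip.move_l([*k,.10925-.00014],max_speed=.01); manip.dwell(1)
L=[]
for _ in range(15): manip.dwell(.05); L.append(manip.current_force())
print(np.mean(L,0),bubble(strip()),manip.current_time()); f=np.mean(L,0)[2]
if 8<f<12: manip.sign_off(); print("signed")
E
```

```text
[-2.92379212 -0.13051109  9.75911478] {'mid': np.float64(0.625), 'width': np.float64(52.75), 'rows': (np.int64(36), np.int64(91)), 'b': np.float64(0.9847238204833175), 'mass': np.float64(21725.0)} 35.9417
the job is handed in; nothing more can be done
signed
```

The job is handed in at about 36 s, with the arm still pressing the spirit level on the shelf and the bubble between the lines.

- **Placing:** I stood the grey level upright along the middle of the shelf and let go. The bubble then read about 10 mm off towards the end away from the knob.
- **Levelling:** One clockwise turn of the knob, about 2.07 rad, brought the bubble to about 0.5 mm from the middle.
- **Pressing:** I pressed with closed fingers on the bar, 50 mm from its middle on the knob side, so the wrist camera could still see the vial.

**Last checks:** The downward push averaged 9.8 N, or about 10.1 N allowing for the sensor's reading before contact. The bubble was about 1.0 mm off the middle, against the 2.5 mm allowed.

**Not ideal:** A small sideways load of about 3 N remained on the tool, and the level showed no sign of sliding. I never moved the arm near the pitcher, tamper or jar, but I did not take a final picture of them.

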